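# Reset the tripped toggle on the trailer's power box

### The job

One of the three orange toggles on the power box has tripped and stands half-way. Reset it: push it fully off, towards its red dot, until it bottoms on its firm stop, then throw it fully on, towards its green dot, and let go. Feel for the stops rather than forcing them (20 N bends the breaker), keep the other two toggles on, and do not disturb the things standing around.

Things in the scene. Friction and masses are not known exactly. Their poses are not given: they have to be found in the camera images.
- power_box: Grey steel box, fixed to the worktop, 150 (local x) x 214 (local y) x 66 mm high; three orange toggles stand in a row along its local y, 62 mm apart. Origin at the centre of its underside; local x points away from the robot (turned by the box's yaw), z up.
- breaker_a: The tripped breaker, at any of the three places in the row: black bezel 116 (x) x 48 (y) x 10 mm on the box's lid with a red dot at its near (-x) end and a green dot at its far (+x) end; it carries toggle_a. Origin at the centre of the bezel's underside, 66 mm above the worktop; same axes as the box.
- toggle_a_pivot (a point): Pivot of the tripped toggle, 76 mm above the worktop, at the bezel's centre; hinge axis is the box's local y. The toggle is reset only within about the last 0.04 rad before its off stop, and stays reset after. Until then it is blocked rigidly somewhere between 0.05 and 0.43 rad on its way to on; once reset it takes 1 to 5 N, snaps over at about 0.5 and holds itself at 0.70.
- toggle_a_tip (a point): Middle of the top end of the tripped toggle, 75 mm from its pivot. The orange paddle is 11 mm thick (along the swing), 20 mm wide and takes up the outer 44 mm of the length; a 10 mm round stem is below it.
- toggle_a (a joint): Angle of the tripped toggle in rad: 0 upright (tripped, within 0.04); negative towards robot and red dot (off), resisted by a spring and friction growing to at most 10 N at mid-paddle, with a firm stop somewhere between -0.21 and -0.61 (differs in every start, not visible); positive towards the green dot, away from the robot (on, end stop 0.70). From off it springs back towards upright if let go.
- toggle_b (a joint): Angle of a second, identical toggle, which is on (about 0.70) and is to stay on; it springs back when nudged.
- toggle_c (a joint): Angle of the third, identical toggle, which is on (about 0.70) and is to stay on; it springs back when nudged.
- toggle_b_pivot (a point): Pivot of the second toggle, 76 mm above the worktop. Same axes as the box.
- toggle_c_pivot (a point): Pivot of the third toggle, 76 mm above the worktop. Same axes as the box.
- salt_shaker: Small glass shaker with steel cap, 45 mm across, 87 mm high, standing to the left of the box. Origin at the centre of its underside.
- tape_roll: Roll of tan tape lying flat to the right of the box, 104 mm across, 25 mm high. Origin at the centre of its underside.
- portion_cup: Small steel sauce cup behind the box, 68 mm across, 40 mm high. Origin at the centre of its underside.
- mustard: Yellow squeeze bottle at the back left, 56 x 72 x 199 mm high. Origin at the centre of its underside.
- deli_cup: White deli tub with lid at the back right, 114 mm across, 68 mm high. Origin at the centre of its underside.

How it is judged:
By the outcome, as a careful person would: the job done as asked, in the order asked, and still so for the second after the job is handed in, with the robot touching nothing.
It also fails if it takes over 43 s, if anything falls off the work surface, if the arm or the gripper's body presses on something with over 40 N, if the wrist force passes 120 N, or if a joint passes its speed limit or range.

### The arm

A 6-joint arm with a two-finger parallel gripper is mounted at the origin on a cart in front of the work surface, level with it; the furniture and walls round the work are solid. World frame = base frame: x ahead of the robot, y to its left, z up, the work surface at z = 0. Lengths are in m, angles in rad, forces in N, time in s.
With the tool pointing down it reaches from about 0.25 to 0.725 m from the base axis. Payload 4 kg.
Tool frame: the origin (TCP) lies midway between the tips of the shut fingers; the grasp point (between the pads) lies 19 mm behind it; z points along the fingers, y is the line along which they close (so a half turn about z gives the same grasp; the last joint's range is limited). The gripper opens to 85 mm and grips with 20 to 120 N. Pads are 22 mm wide; open, the fingers measure 114 mm over their backs; the gripper's body (76 mm by 85 mm) begins 54 mm behind the grasp point. The pads swing forward as they close: fully open they stand 13 mm farther back than shut.
Start: joints at [1.202, 0.241, 0.005, 1.335, 0, 1.571], TCP at [0.18, 0.466, 0.231] pointing down, gripper open.
Joint ranges: [-2.72, 2.72], [-1.05, 1.87], [-1.09, 1.28], [-1.99, 2.15], [-1.42, 1.44], [-3.14, 3.14]. Speed limits (rad/s): [2.79, 2.79, 3.14, 3.14, 3.14, 3.14].

### API

Orientations are given as a unit quaternion [x, y, z, w].
In Python, from workcell import get_obs, camera, job_done, silhouettes gives the robot as it stands. The module is installed in compiled form; this text tells all that it offers.
- The arm moves only by the tool drive_tool, never from a script. Its argument "increments" is a list of rows, each a list of 3 entries, a list of its own where there are three numbers: the shift along the world's x, y, z in mm, then the turn, a rotation vector about the world's x, y, z in degrees, then the opening, from 0 (shut) to 1 (fully open). A call has 1 to 8 rows; each row shifts and turns the commanded pose from where the row before left it; what a row does not reach is not made up. A row lasts 1/12 s, in which the tool goes at most 41.7 mm and 7.16 degrees, less where a joint would pass 70% of its speed; a pose out of reach is approached as far as the arm can. A call is refused whole if a number of a shift passes 41.7 or a number of a turn 7.16, either way. A call with a gripper value outside its range is refused whole. The fingers move at their own pace and stop on an object; the grip force is fixed at half the most. Time passes only in rows, so rows that do not move let the fingers close. It gives the time, the measured TCP pose, the force, the opening and the grip force at its end, in the units of the state.
- get_obs(): the state, without advancing time (a new reading comes with each control period).
- camera(name): name is "scene" or "side" or "wrist"; returns a dict with "image" (420x560x3 uint8, red, green, blue), "K" (3x3 intrinsics, pixels), "view" (4x4, takes a point from world to camera coordinates). Camera axes: x right, y down, z forward; pixel columns grow to the right and rows downward; lengths in m; the calibration is good to about 2 mm. The wrist camera is an equidistant fisheye: a pixel r from the principal point sees the ray r / f radians off the axis. A picture is of the moment at which its call begins. There is no depth.
- job_done(): hands the job in; it is judged then, once.
Trained networks look in a picture, given as the dict that the camera call returned (one of the last four; its "shot" number tells which), for a name from the list of things; names that differ only in an ending like _2 or _b are one class to them, and where a whole thing is asked for, a point or a joint stands for the part that bears it (a point fixed in the world has none). Each returns a list of dicts, best first, with "conf" (0 to 1); they miss things now and then, are a little off and sometimes report something else, mostly with a low value. They report only what shows in the picture. A call takes as long as a camera call.
- silhouettes(query, picture): "region" (420x560 bool, what is visible of it) and "bbox" ([left, top, right, bottom] in pixels, round what is visible of it).
The state is a dict: "clock": time; "joint_pos": joint angles; "joint_vel": joint speeds; "tau": joint torques, N m; "eef_pos": TCP position; "tool_rot": TCP orientation; "ft_force": force on the tool from outside, world axes, zero at the start; "ft_torque": the same for the moment, N m; "grip_width": finger opening in m; "grasp_force": force on a finger pad.
Only numpy, scipy, OpenCV 4.12 (cv2) and the standard library are available. Lean on these libraries where they do the work, as an engineer would, in place of code of your own. Each camera call takes 0.05 s, during which the arm holds its last target. There are 200 camera calls.

## Working session

There is one attempt and no reset: what is moved stays moved. The work goes in short steps, Python scripts to look and compute and a tool call to move; the robot and the scene stay as the last step left them, time stands still between calls to the robot, and variables do not carry over. Pictures are saved under pics/ and viewed, at most 10 in all, crops included, and the job is handed in when it is done.

Besides the shell and the picture viewer there is one more tool, called as a command line: name --argument value ..., lists and objects as JSON in quotes. drive_tool: Moves the arm, as the interface text tells. Its arguments: {"type":"object","properties":{"increments":{"type":"array"}},"required":["increments"]}

```bash
mkdir -p pics; python3 - <<'E'
from workcell import *
import cv2,numpy as np,pickle
o=get_obs();print({k:np.round(v,3) for k,v in o.items()})
P={}
for n in ["scene","side"]:
    p=camera(n);P[n]=p
    cv2.imwrite(f"pics/{n}0.png",p["image"][:,:,::-1])
    print(n,np.round(p["K"],1).tolist(),np.round(p["view"],3).tolist())
    for q in ["power_box","breaker_a","toggle_a","toggle_b"]:
        for d in silhouettes(q,p):
            r=d["region"];v,u=np.nonzero(r);print(n,q,round(d["conf"],2),d["bbox"],u.mean().round(1),v.mean().round(1),r.sum())
pickle.dump(P,open("p0.pkl","wb"))
E
```

```text
{'clock': np.float64(0.0), 'joint_pos': array([ 1.202,  0.241,  0.004,  1.335, -0.   ,  1.571]), 'joint_vel': array([-0.001,  0.001, -0.001,  0.001,  0.002,  0.   ]), 'tau': array([ 1.0000e-03, -3.7232e+01,  2.5241e+01,  1.7000e-02,  0.0000e+00,
       -0.0000e+00]), 'eef_pos': array([0.18 , 0.466, 0.23 ]), 'tool_rot': array([ 0.183,  0.983, -0.001, -0.   ]), 'ft_force': array([ 0.223, -0.035,  1.202]), 'ft_torque': array([ 0.06 , -0.035,  0.01 ]), 'grasp_force': np.float64(0.0), 'grip_width': np.float64(0.085)}
scene [[383.6, 0.0, 276.1], [0.0, 383.6, 204.7], [0.0, 0.0, 1.0]] [[-0.992, -0.127, -0.011, 0.561], [-0.051, 0.47, -0.881, 0.179], [0.117, -0.874, -0.472, 0.99], [0.0, 0.0, 0.0, 1.0]]
scene power_box 0.55 [277.8, 222.4, 353.3, 290.8] 315.3 263.1 1972
scene breaker_a 0.56 [297.3, 201.8, 345.4, 236.5] 324.0 226.3 464
scene toggle_a 0.79 [290.3, 227.3, 313.6, 254.1] 302.4 242.1 203
scene toggle_a 0.7 [297.6, 214.4, 323.6, 241.1] 308.7 229.6 232
scene toggle_a 0.54 [316.4, 199.7, 326.2, 231.6] 320.5 217.5 151
scene toggle_a 0.36 [206.8, 231.8, 239.3, 310.8] 223.3 274.6 1975
scene
[... 379 characters left out ...]
9 358
side [[383.2, 0.0, 276.2], [0.0, 383.2, 209.7], [0.0, 0.0, 1.0]] [[-0.977, -0.211, -0.012, 0.51], [-0.088, 0.456, -0.886, 0.191], [0.192, -0.865, -0.464, 0.96], [0.0, 0.0, 0.0, 1.0]]
side power_box 0.81 [256.7, 228.7, 337.2, 292.5] 299.5 266.8 1882
side breaker_a 0.9 [287.7, 203.2, 328.4, 236.8] 308.9 228.4 507
side toggle_a 0.71 [283.7, 219.9, 305.0, 245.5] 292.9 233.3 176
side toggle_a 0.7 [299.2, 205.6, 311.4, 235.8] 306.4 219.5 155
side toggle_a 0.46 [271.9, 229.0, 298.8, 255.5] 283.2 243.9 242
side toggle_b 0.71 [283.7, 219.9, 305.0, 245.5] 292.9 233.3 176
side toggle_b 0.7 [299.2, 205.6, 311.4, 235.8] 306.4 219.5 155
side toggle_b 0.46 [271.9, 229.0, 298.8, 255.5] 283.2 243.9 242
```

```bash
python3 - <<'E'
import cv2
a=cv2.imread("pics/scene0.png")
b=a[170:320,200:400]
cv2.imwrite("pics/s0crop.png",cv2.resize(b,None,fx=4,fy=4,interpolation=2))
E
```

```text
(no output)
```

View pics/scene0.png

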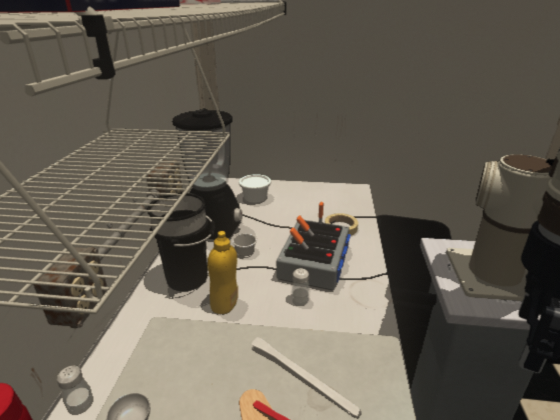

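View pics/s0crop.png

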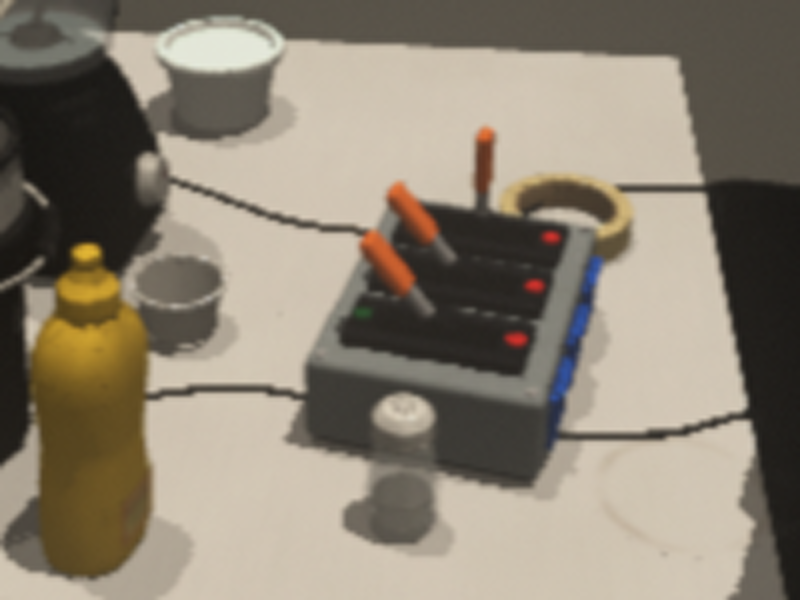

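The crop shows the tripped toggle is the one farthest from the camera (the robot's right), with its tip at about (321,203). The other two lean towards green. The red dots are at (329,255), (333.5,241.5) and (338,229.5).

```bash
cat > h.py <<'E'
import numpy as np
from scipy.optimize import least_squares
def ray(p,uv,z,fish=False):
    K,V=np.array(p["K"]),np.array(p["view"])
    d=np.array([(uv[0]-K[0,2])/K[0,0],(uv[1]-K[1,2])/K[1,1],1.])
    if fish:
        r=np.hypot(d[0],d[1]); d=np.array([d[0]/r*np.sin(r),d[1]/r*np.sin(r),np.cos(r)])
    R=V[:3,:3];c=-R.T@V[:3,3];w=R.T@d
    return c+w*(z-c[2])/w[2]
def b2w(q,l):
    x,y,t=q;l=np.atleast_2d(l);c,s=np.cos(t),np.sin(t)
    return np.c_[x+c*l[:,0]-s*l[:,1],y+s*l[:,0]+c*l[:,1]]
E
python3 - <<'E'
from h import *
import pickle
p=pickle.load(open("p0.pkl","rb"))["scene"]
c=lambda u,v:(u/4+200-.4,v/4+170-.4)
L=[(.075,.107),(-.075,.107),(-.075,-.107),(.075,-.107)]
W=np.array([ray(p,c(*k),.066)[:2] for k in [(308,362),(548,400),(597,235),(398,200)]])
print(W.round(3))
for n in (3,4):
    f=least_squares(lambda q:(b2w(q,L[:n])-W[:n]).ravel(),[.5,0,0]);print(f.x.round(4),f.fun.round(4))
for k in [(515,340),(534,286),(551,238)]:print("red",ray(p,c(*k),.076).round(4))
for k in [(429,313),(447,260),(482,210)]:print("stem",ray(p,c(*k),.078).round(4))
print("tip",ray(p,c(485,132),.150).round(4))
R=np.array(p["view"]);print("cam",(-R[:3,:3].T@R[:3,3]).round(3))
E
```

```text
[[ 0.552  0.092]
 [ 0.406  0.114]
 [ 0.37  -0.077]
 [ 0.512 -0.11 ]]
[ 0.4606  0.0034 -0.1907] [ 0.0026  0.0018  0.0011  0.009  -0.0037 -0.0108]
[ 0.46    0.005  -0.1897] [ 0.0019  0.0034  0.0004  0.0105 -0.0041 -0.0093  0.0018 -0.0046]
red [0.4264 0.0692 0.076 ]
red [0.4146 0.0077 0.076 ]
red [ 0.403  -0.0529  0.076 ]
stem [0.4804 0.0489 0.078 ]
stem [ 0.4721 -0.0141  0.078 ]
stem [ 0.4507 -0.0818  0.078 ]
tip [ 0.4513 -0.0627  0.15  ]
cam [0.449 0.853 0.632]
```

drive_tool --increments '[[[15, -32, 3], [0, 0, -5], 0.6], [[15, -32, 3], [0, 0, -5], 0.6], [[15, -32, 3], [0, 0, -5], 0.6], [[15, -32, 3], [0, 0, -5], 0.6], [[15, -32, 3], [0, 0, -5], 0.6], [[15, -32, 3], [0, 0, -5], 0.6], [[15, -32, 3], [0, 0, -5], 0.6], [[15, -32, 3], [0, 0, -5], 0.6]]'

```text
clock: 1.17
eef_pos: [0.3006, 0.2089, 0.2557]
tool_rot: [0.51, 0.86, 0.0, 0.0]
ft_force: [1.3, -0.2, 0.3]
grip_width: 0.051
grasp_force: 0.0
```

drive_tool --increments '[[[15, -32, 3], [0, 0, -5], 0.6], [[15, -32, 3], [0, 0, -5], 0.6], [[15, -32, 3], [0, 0, -5], 0.6], [[15, -32, 3], [0, 0, -5], 0.6], [[15, -32, 3], [0, 0, -5], 0.6], [[15, -32, 3], [0, 0, -5], 0.6], [[15, -32, 3], [0, 0, -5], 0.6], [[15, -32, 3], [0, 0, -5], 0.6]]'

```text
clock: 1.83
eef_pos: [0.4207, -0.0475, 0.2797]
tool_rot: [0.774, 0.633, 0.0, 0.0]
ft_force: [0.2, 0.3, 0.0]
grip_width: 0.0516
grasp_force: 0.0
```

```bash
python3 - <<'E'
from workcell import *
import cv2,numpy as np,pickle
p=camera("wrist");pickle.dump(p,open("w1.pkl","wb"))
print(np.round(p["K"],1).tolist(),np.round(p["view"],3).tolist())
cv2.imwrite("pics/w1.png",p["image"][:,:,::-1])
for d in silhouettes("toggle_a",p): print(round(d["conf"],2),d["bbox"])
o=get_obs();print({k:np.round(v,3) for k,v in o.items()})
E
```

```text
[[325.2, 0.0, 280.0], [0.0, 325.2, 207.5], [0.0, 0.0, 1.0]] [[0.98, -0.197, 0.001, -0.423], [-0.188, -0.935, 0.301, -0.018], [-0.058, -0.295, -0.954, 0.436], [0.0, 0.0, 0.0, 1.0]]
0.94 [295.6, 176.3, 321.2, 217.7]
0.85 [297.0, 55.5, 371.6, 83.9]
0.78 [298.6, 120.4, 373.2, 145.8]
{'clock': np.float64(1.933), 'joint_pos': array([-1.160e-01,  7.300e-02, -7.100e-02,  1.425e+00, -1.000e-03,
        1.657e+00]), 'joint_vel': array([ 0.073, -0.029, -0.05 ,  0.026,  0.043, -0.009]), 'tau': array([ -1.198, -28.701,  26.316,  -0.235,  -0.279,   0.054]), 'eef_pos': array([ 0.422, -0.05 ,  0.28 ]), 'tool_rot': array([0.775, 0.632, 0.   , 0.001]), 'ft_force': array([-0.514,  1.065, -0.738]), 'ft_torque': array([0.042, 0.012, 0.02 ]), 'grasp_force': np.float64(0.0), 'grip_width': np.float64(0.052)}
```

View pics/w1.png

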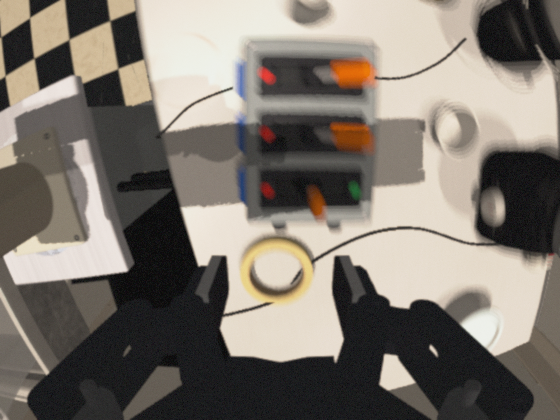

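The wrist view is lined up with the box. Red dots are at (266,190), (266,133) and (266,76), the tripped toggle's green dot is at (354,190), and its tip is near (317,213). The lid spans roughly (247,40) to (370,220).

```bash
python3 - <<'E'
from h import *
import pickle,cv2
p=pickle.load(open("w1.pkl","rb"))
im=p["image"].astype(int);r,g,b=im[...,0],im[...,1],im[...,2]
for nm,m in [("red",(r>150)&(g<75)&(b<90)),("green",(g>90)&(r<80)&(b<110)),("or",(r>150)&(g>60)&(g<130)&(b<70))]:
    n,l,s,c=cv2.connectedComponentsWithStats(m.astype(np.uint8))
    for i in range(1,n):
        if s[i,4]>15: print(nm,s[i].tolist(),c[i].round(1),ray(p,c[i],.077,1).round(4))
for k in [(266,190),(266,133),(266,76),(354,190)]:print("dot",ray(p,k,.0765,1).round(4))
for k in [(317,213)]:print("tip",ray(p,k,.151,1).round(4))
print("stem",ray(p,(308,187),.08,1).round(4))
L=[(.075,.107),(-.075,.107),(-.075,-.107),(.075,-.107)]
W=np.array([ray(p,k,.066,1)[:2] for k in [(378,40),(246,40),(246,218),(372,221)]])
f=least_squares(lambda q:(b2w(q,L)-W).ravel(),[.5,0,0]);print(f.x.round(4),f.fun.round(4)); print("pivA",b2w(f.x,(0,-.062)))
E
```

```text
red [262, 68, 13, 15, 140] [267.4  75.8] [0.4309 0.0644 0.077 ]
red [317, 206, 4, 8, 16] [318.5 209. ] [ 0.4574 -0.0889  0.077 ]
green [352, 186, 8, 9, 45] [355.1 190.2] [ 0.5016 -0.0753  0.077 ]
or [332, 61, 39, 24, 774] [351.7  71.9] [0.5191 0.0533 0.077 ]
or [262, 68, 10, 15, 84] [266.   76.1] [0.4294 0.0644 0.077 ]
or [333, 126, 36, 5, 117] [349.4 127.7] [ 0.5058 -0.0057  0.077 ]
or [317, 206, 6, 10, 42] [319.5 210. ] [ 0.4584 -0.0903  0.077 ]
dot [ 0.4044 -0.0561  0.0765]
dot [0.4173 0.0051 0.0765]
dot [0.4295 0.0646 0.0765]
dot [ 0.5005 -0.0751  0.0765]
tip [ 0.451  -0.0672  0.151 ]
stem [ 0.4501 -0.0609  0.08  ]
[ 0.4671 -0.0026 -0.1991] [ 0.0027  0.0008 -0.0015  0.007  -0.0011 -0.0059 -0.0001 -0.0019]
pivA [[ 0.45481162 -0.0634107 ]]
```

drive_tool --increments '[[[10, -5, -10], [0, 0, 0], 0.6], [[10, -5, -20], [0, 0, 0], 0.6], [[10, -5, -20], [0, 0, 0], 0.6], [[0, 0, -25], [0, 0, 0], 0.6], [[0, 0, -25], [0, 0, 0], 0.6], [[0, 0, -25], [0, 0, 0], 0.6], [[0, 0, -20], [0, 0, 0], 0.6], [[0, 0, -15], [0, 0, 0], 0.6]]'

```text
clock: 2.6
eef_pos: [0.4487, -0.0592, 0.1165]
tool_rot: [0.771, 0.636, -0.001, -0.001]
ft_force: [0.0, -0.1, 0.3]
grip_width: 0.0515
grasp_force: 0.0
```

drive_tool --increments '[[[0, 0, 0], [0, 0, 0], 0.6], [[0, 0, 0], [0, 0, 0], 0.6]]'

```text
clock: 2.77
eef_pos: [0.4493, -0.0596, 0.1183]
tool_rot: [0.772, 0.636, -0.001, -0.001]
ft_force: [0.3, 0.7, 0.5]
grip_width: 0.0514
grasp_force: 0.0
```

```bash
python3 - <<'E'
from workcell import *
import cv2,numpy as np
w=camera("wrist")["image"];s=camera("scene")["image"]
s=cv2.resize(s[170:290,240:400],(560,420),interpolation=2)
cv2.imwrite("pics/c2.png",cv2.resize(np.hstack([w,s]),(800,300))[:,:,::-1])
o=get_obs();print(o["ft_force"],o["eef_pos"],o["clock"])
E
```

```text
[-0.49502    -0.3764703  -0.03181049] [ 0.45101106 -0.0601184   0.12007764] 2.8667
```

View pics/c2.png

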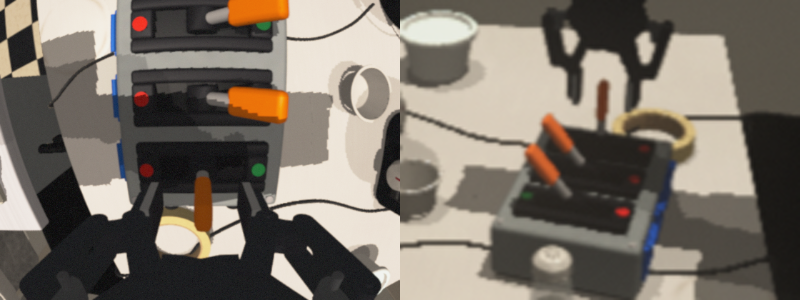

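Straddling the upright paddle, with a finger on either side and clear of the neighbours. Next I approach in the off direction.

drive_tool --increments '[[[-5, -4, 0], [0, 0, 0], 0.6], [[-4, 1, 0], [0, 0, 0], 0.6], [[-4, 1, 0], [0, 0, 0], 0.6], [[-2, 0, 0], [0, 0, 0], 0.6], [[0, 0, 0], [0, 0, 0], 0.6]]'

```text
clock: 3.28
eef_pos: [0.4347, -0.0626, 0.1197]
tool_rot: [0.772, 0.635, 0.0, 0.0]
ft_force: [0.0, -0.6, 0.4]
grip_width: 0.0514
grasp_force: 0.0
```

drive_tool --increments '[[[-2, 0, 0], [0, 0, 0], 0.6], [[0, 0, 0], [0, 0, 0], 0.6]]'

```text
clock: 3.45
eef_pos: [0.433, -0.0627, 0.1194]
tool_rot: [0.772, 0.635, 0.0, 0.0]
ft_force: [-0.6, 0.3, 0.3]
grip_width: 0.0511
grasp_force: 0.0
```

drive_tool --increments '[[[-2, 1, 0], [0, 0, 0], 0.6], [[0, 0, 0], [0, 0, 0], 0.6]]'

```text
clock: 3.62
eef_pos: [0.4309, -0.0615, 0.1192]
tool_rot: [0.772, 0.635, -0.0, -0.0]
ft_force: [-0.2, 0.5, 0.3]
grip_width: 0.0516
grasp_force: 0.0
```

drive_tool --increments '[[[-2, 0, 0], [0, 0, 0], 0.6], [[0, 0, 0], [0, 0, 0], 0.6]]'

```text
clock: 3.78
eef_pos: [0.4293, -0.0616, 0.1194]
tool_rot: [0.772, 0.635, 0.0, 0.0]
ft_force: [0.5, 0.4, 0.6]
grip_width: 0.051
grasp_force: 0.0
```

drive_tool --increments '[[[-2, 1, 0], [0, 0, 0], 0.6], [[0, 0, 0], [0, 0, 0], 0.6]]'

```text
clock: 3.95
eef_pos: [0.4277, -0.061, 0.1195]
tool_rot: [0.772, 0.635, 0.0, 0.001]
ft_force: [1.4, -1.9, -0.7]
grip_width: 0.0509
grasp_force: 0.8
```

drive_tool --increments '[[[-2, 0, 0], [0, 0, 0], 0.6], [[-2, 1, 0], [0, 0, 0], 0.6], [[-2, 0, 0], [0, 0, 0], 0.6], [[0, 0, 0], [0, 0, 0], 0.6], [[0, 0, 0], [0, 0, 0], 0.6]]'

```text
clock: 4.37
eef_pos: [0.4215, -0.0598, 0.1196]
tool_rot: [0.772, 0.635, 0.0, 0.0]
ft_force: [3.3, -1.3, 0.7]
grip_width: 0.0512
grasp_force: 1.7
```

drive_tool --increments '[[[-1, 0, 0], [0, 0, 0], 0.6], [[0, 0, 0], [0, 0, 0], 0.6]]'

```text
clock: 4.53
eef_pos: [0.4206, -0.0596, 0.1195]
tool_rot: [0.772, 0.635, 0.0, 0.0]
ft_force: [4.1, -1.9, 0.9]
grip_width: 0.0511
grasp_force: 2.0
```

drive_tool --increments '[[[-1, 0, 0], [0, 0, 0], 0.6], [[0, 0, 0], [0, 0, 0], 0.6]]'

```text
clock: 4.7
eef_pos: [0.4196, -0.0595, 0.1194]
tool_rot: [0.772, 0.635, 0.0, 0.0]
ft_force: [4.3, -1.2, -0.0]
grip_width: 0.0514
grasp_force: 2.2
```

drive_tool --increments '[[[-1, 0, 0], [0, 0, 0], 0.6], [[0, 0, 0], [0, 0, 0], 0.6]]'

```text
clock: 4.87
eef_pos: [0.4187, -0.0594, 0.1194]
tool_rot: [0.772, 0.635, 0.001, 0.0]
ft_force: [4.8, -0.9, -0.6]
grip_width: 0.0514
grasp_force: 2.3
```

drive_tool --increments '[[[-1, 1, 0], [0, 0, 0], 0.6], [[0, 0, 0], [0, 0, 0], 0.6]]'

```text
clock: 5.03
eef_pos: [0.4176, -0.0589, 0.1194]
tool_rot: [0.772, 0.635, 0.0, 0.001]
ft_force: [5.4, -3.1, -0.5]
grip_width: 0.0514
grasp_force: 2.4
```

drive_tool --increments '[[[-1, 0, 0], [0, 0, 0], 0.6], [[0, 0, 0], [0, 0, 0], 0.6]]'

```text
clock: 5.2
eef_pos: [0.4168, -0.0588, 0.1193]
tool_rot: [0.772, 0.635, 0.0, 0.0]
ft_force: [5.4, -1.8, -1.7]
grip_width: 0.0511
grasp_force: 2.5
```

drive_tool --increments '[[[-1, 0, 0], [0, 0, 0], 0.6], [[0, 0, 0], [0, 0, 0], 0.6]]'

```text
clock: 5.37
eef_pos: [0.4159, -0.0586, 0.1193]
tool_rot: [0.772, 0.635, 0.001, 0.0]
ft_force: [5.8, -0.9, -1.5]
grip_width: 0.0514
grasp_force: 2.6
```

drive_tool --increments '[[[-1, 0, 0], [0, 0, 0], 0.6], [[0, 0, 0], [0, 0, 0], 0.6]]'

```text
clock: 5.53
eef_pos: [0.4151, -0.0585, 0.1194]
tool_rot: [0.772, 0.635, 0.001, 0.0]
ft_force: [6.4, -1.1, -0.7]
grip_width: 0.0512
grasp_force: 2.6
```

drive_tool --increments '[[[-1, 0, 0], [0, 0, 0], 0.6], [[0, 0, 0], [0, 0, 0], 0.6]]'

```text
clock: 5.7
eef_pos: [0.4142, -0.0584, 0.1194]
tool_rot: [0.772, 0.635, 0.001, 0.0]
ft_force: [6.3, -1.2, -2.3]
grip_width: 0.0508
grasp_force: 2.7
```

drive_tool --increments '[[[-1, 1, 0], [0, 0, 0], 0.6], [[0, 0, 0], [0, 0, 0], 0.6]]'

```text
clock: 5.87
eef_pos: [0.4133, -0.0579, 0.1195]
tool_rot: [0.772, 0.635, 0.001, 0.001]
ft_force: [6.4, -2.1, -0.7]
grip_width: 0.0514
grasp_force: 2.8
```

drive_tool --increments '[[[-1, 0, 0], [0, 0, 0], 0.6], [[0, 0, 0], [0, 0, 0], 0.6]]'

```text
clock: 6.03
eef_pos: [0.4125, -0.0577, 0.1196]
tool_rot: [0.772, 0.635, 0.001, 0.001]
ft_force: [5.2, -1.7, -2.3]
grip_width: 0.0513
grasp_force: 2.9
```

drive_tool --increments '[[[-1, 0, 0], [0, 0, 0], 0.6], [[0, 0, 0], [0, 0, 0], 0.6]]'

```text
clock: 6.2
eef_pos: [0.4116, -0.0576, 0.1196]
tool_rot: [0.772, 0.635, 0.001, 0.001]
ft_force: [6.1, -0.8, -1.2]
grip_width: 0.0518
grasp_force: 2.9
```

drive_tool --increments '[[[-1, 0, 0], [0, 0, 0], 0.6], [[0, 0, 0], [0, 0, 0], 0.6]]'

```text
clock: 6.37
eef_pos: [0.4108, -0.0575, 0.1197]
tool_rot: [0.772, 0.635, 0.001, 0.001]
ft_force: [6.7, -0.5, -1.6]
grip_width: 0.0515
grasp_force: 3.0
```

drive_tool --increments '[[[-1, 0, 0], [0, 0, 0], 0.6], [[0, 0, 0], [0, 0, 0], 0.6]]'

```text
clock: 6.53
eef_pos: [0.4099, -0.0575, 0.1197]
tool_rot: [0.772, 0.635, 0.001, 0.001]
ft_force: [7.0, -1.9, -1.7]
grip_width: 0.0515
grasp_force: 3.0
```

drive_tool --increments '[[[-1, 1, 0], [0, 0, 0], 0.6], [[0, 0, 0], [0, 0, 0], 0.6]]'

```text
clock: 6.7
eef_pos: [0.4089, -0.0569, 0.1198]
tool_rot: [0.772, 0.635, 0.001, 0.001]
ft_force: [7.0, -2.7, -1.0]
grip_width: 0.0514
grasp_force: 3.1
```

drive_tool --increments '[[[-1, 0, 0], [0, 0, 0], 0.6], [[0, 0, 0], [0, 0, 0], 0.6]]'

```text
clock: 6.87
eef_pos: [0.4082, -0.0568, 0.1199]
tool_rot: [0.772, 0.635, 0.001, 0.001]
ft_force: [8.1, -2.0, -2.4]
grip_width: 0.0513
grasp_force: 3.1
```

drive_tool --increments '[[[-1, 0, 0], [0, 0, 0], 0.6], [[0, 0, 0], [0, 0, 0], 0.6]]'

```text
clock: 7.03
eef_pos: [0.4074, -0.0567, 0.12]
tool_rot: [0.772, 0.635, 0.002, 0.001]
ft_force: [7.3, -1.7, -2.6]
grip_width: 0.0511
grasp_force: 3.2
```

drive_tool --increments '[[[-1, 0, 0], [0, 0, 0], 0.6], [[0, 0, 0], [0, 0, 0], 0.6]]'

```text
clock: 7.2
eef_pos: [0.407, -0.0567, 0.1202]
tool_rot: [0.772, 0.635, 0.002, 0.002]
ft_force: [7.8, -1.6, -2.1]
grip_width: 0.0511
grasp_force: 3.7
```

drive_tool --increments '[[[-1, 0, 0], [0, 0, 0], 0.6], [[0, 0, 0], [0, 0, 0], 0.6]]'

```text
clock: 7.37
eef_pos: [0.4066, -0.0567, 0.1204]
tool_rot: [0.772, 0.635, 0.003, 0.002]
ft_force: [9.3, 0.0, -0.6]
grip_width: 0.0512
grasp_force: 4.1
```

drive_tool --increments '[[[-1, 1, 0], [0, 0, 0], 0.6], [[0, 0, 0], [0, 0, 0], 0.6]]'

```text
clock: 7.53
eef_pos: [0.4063, -0.0564, 0.1207]
tool_rot: [0.772, 0.635, 0.003, 0.003]
ft_force: [11.0, -3.5, -1.8]
grip_width: 0.051
grasp_force: 4.7
```

drive_tool --increments '[[[-1, 0, 0], [0, 0, 0], 0.6], [[0, 0, 0], [0, 0, 0], 0.6]]'

```text
clock: 7.7
eef_pos: [0.406, -0.0563, 0.1209]
tool_rot: [0.772, 0.635, 0.003, 0.004]
ft_force: [12.1, -2.5, -1.9]
grip_width: 0.0514
grasp_force: 5.1
```

drive_tool --increments '[[[-1, 0, 0], [0, 0, 0], 0.6], [[0, 0, 0], [0, 0, 0], 0.6], [[0, 0, 0], [0, 0, 0], 0.6]]'

```text
clock: 7.95
eef_pos: [0.4056, -0.0563, 0.1211]
tool_rot: [0.772, 0.635, 0.004, 0.004]
ft_force: [12.6, -1.5, -1.3]
grip_width: 0.0512
grasp_force: 5.5
```

The stop is felt: the tool now barely advances and the force has risen to 13 N. I'll reverse towards on.

drive_tool --increments '[[[5, -1, 0], [0, 0, 0], 0.6], [[5, -1, 0], [0, 0, 0], 0.6], [[8, -2, 0], [0, 0, 0], 0.6], [[8, -1, 0], [0, 0, 0], 0.6], [[8, -2, 0], [0, 0, 0], 0.6], [[8, -1, 0], [0, 0, 0], 0.6], [[8, -2, 0], [0, 0, 0], 0.6], [[8, -2, 0], [0, 0, 0], 0.6]]'

```text
clock: 8.62
eef_pos: [0.4587, -0.0677, 0.1189]
tool_rot: [0.772, 0.635, -0.0, -0.0]
ft_force: [-0.0, -0.8, -0.0]
grip_width: 0.051
grasp_force: 0.0
```

drive_tool --increments '[[[0, 0, 0], [0, 0, 0], 0.6], [[3, -1, 0], [0, 0, 0], 0.6], [[0, 0, 0], [0, 0, 0], 0.6]]'

```text
clock: 8.87
eef_pos: [0.4614, -0.0687, 0.1191]
tool_rot: [0.772, 0.635, -0.0, -0.0]
ft_force: [0.7, -0.5, 0.1]
grip_width: 0.051
grasp_force: 0.0
```

drive_tool --increments '[[[2, 0, 0], [0, 0, 0], 0.6], [[2, 0, 0], [0, 0, 0], 0.6], [[0, 0, 0], [0, 0, 0], 0.6]]'

```text
clock: 9.12
eef_pos: [0.4655, -0.0686, 0.1194]
tool_rot: [0.772, 0.635, 0.0, 0.0]
ft_force: [-0.9, -1.1, -0.8]
grip_width: 0.0514
grasp_force: 0.0
```

drive_tool --increments '[[[2, -1, 0], [0, 0, 0], 0.6], [[0, 0, 0], [0, 0, 0], 0.6]]'

```text
clock: 9.28
eef_pos: [0.4675, -0.0697, 0.1194]
tool_rot: [0.772, 0.635, 0.0, 0.0]
ft_force: [-0.3, 0.5, 0.7]
grip_width: 0.0513
grasp_force: 0.0
```

drive_tool --increments '[[[2, 0, 0], [0, 0, 0], 0.6], [[0, 0, 0], [0, 0, 0], 0.6]]'

```text
clock: 9.45
eef_pos: [0.4694, -0.0697, 0.1193]
tool_rot: [0.772, 0.635, -0.0, 0.0]
ft_force: [0.0, 0.4, -0.0]
grip_width: 0.0512
grasp_force: 0.0
```

drive_tool --increments '[[[2, 0, 0], [0, 0, 0], 0.6], [[0, 0, 0], [0, 0, 0], 0.6]]'

```text
clock: 9.62
eef_pos: [0.4713, -0.0697, 0.1193]
tool_rot: [0.772, 0.635, -0.0, -0.0]
ft_force: [-0.1, -0.6, 0.6]
grip_width: 0.0513
grasp_force: 0.2
```

drive_tool --increments '[[[2, -1, 0], [0, 0, 0], 0.6], [[0, 0, 0], [0, 0, 0], 0.6]]'

```text
clock: 9.78
eef_pos: [0.4735, -0.0706, 0.1193]
tool_rot: [0.772, 0.635, 0.0, -0.0]
ft_force: [-1.0, 0.6, -0.3]
grip_width: 0.0514
grasp_force: 0.2
```

drive_tool --increments '[[[2, 0, 0], [0, 0, 0], 0.6], [[0, 0, 0], [0, 0, 0], 0.6]]'

```text
clock: 9.95
eef_pos: [0.4756, -0.0708, 0.1193]
tool_rot: [0.772, 0.635, -0.0, 0.0]
ft_force: [-1.5, 0.0, -1.0]
grip_width: 0.0512
grasp_force: 0.2
```

drive_tool --increments '[[[2, 0, 0], [0, 0, 0], 0.6], [[0, 0, 0], [0, 0, 0], 0.6]]'

```text
clock: 10.12
eef_pos: [0.4776, -0.0707, 0.1193]
tool_rot: [0.772, 0.635, 0.0, 0.0]
ft_force: [0.0, -0.3, -1.0]
grip_width: 0.0512
grasp_force: 0.2
```

drive_tool --increments '[[[2, -1, 0], [0, 0, 0], 0.6], [[0, 0, 0], [0, 0, 0], 0.6]]'

```text
clock: 10.28
eef_pos: [0.4797, -0.0716, 0.1193]
tool_rot: [0.772, 0.635, 0.0, 0.0]
ft_force: [-0.4, 0.4, 0.1]
grip_width: 0.0513
grasp_force: 0.2
```

drive_tool --increments '[[[2, 0, 0], [0, 0, 0], 0.6], [[0, 0, 0], [0, 0, 0], 0.6]]'

```text
clock: 10.45
eef_pos: [0.4816, -0.0717, 0.1193]
tool_rot: [0.772, 0.635, 0.0, 0.0]
ft_force: [-0.9, 0.2, 0.0]
grip_width: 0.051
grasp_force: 0.2
```

drive_tool --increments '[[[2, 0, 0], [0, 0, 0], 0.6], [[0, 0, 0], [0, 0, 0], 0.6]]'

```text
clock: 10.62
eef_pos: [0.4836, -0.0717, 0.1193]
tool_rot: [0.772, 0.635, 0.0, 0.0]
ft_force: [-0.2, 0.6, -0.1]
grip_width: 0.0509
grasp_force: 0.2
```

drive_tool --increments '[[[2, -1, 0], [0, 0, 0], 0.6], [[0, 0, 0], [0, 0, 0], 0.6]]'

```text
clock: 10.78
eef_pos: [0.4857, -0.0727, 0.1193]
tool_rot: [0.772, 0.635, 0.0, 0.0]
ft_force: [0.1, 0.3, -0.8]
grip_width: 0.0513
grasp_force: 0.2
```

drive_tool --increments '[[[2, 0, 0], [0, 0, 0], 0.6], [[0, 0, 0], [0, 0, 0], 0.6]]'

```text
clock: 10.95
eef_pos: [0.4876, -0.0727, 0.1193]
tool_rot: [0.772, 0.635, 0.0, 0.0]
ft_force: [0.8, 0.1, -0.4]
grip_width: 0.051
grasp_force: 0.2
```

drive_tool --increments '[[[2, -1, 0], [0, 0, 0], 0.6], [[0, 0, 0], [0, 0, 0], 0.6]]'

```text
clock: 11.12
eef_pos: [0.4894, -0.0736, 0.1192]
tool_rot: [0.772, 0.635, 0.0, -0.0]
ft_force: [0.0, 0.7, -0.8]
grip_width: 0.0512
grasp_force: 0.3
```

drive_tool --increments '[[[2, 0, 0], [0, 0, 0], 0.6], [[0, 0, 0], [0, 0, 0], 0.6]]'

```text
clock: 11.28
eef_pos: [0.4913, -0.0737, 0.1191]
tool_rot: [0.772, 0.635, -0.0, -0.0]
ft_force: [-0.4, -0.2, -0.3]
grip_width: 0.0514
grasp_force: 0.4
```

drive_tool --increments '[[[2, 0, 0], [0, 0, 0], 0.6], [[0, 0, 0], [0, 0, 0], 0.6]]'

```text
clock: 11.45
eef_pos: [0.4935, -0.0737, 0.1193]
tool_rot: [0.772, 0.635, 0.0, 0.0]
ft_force: [-1.5, 0.6, -0.8]
grip_width: 0.0512
grasp_force: 0.4
```

drive_tool --increments '[[[2, -1, 0], [0, 0, 0], 0.6], [[0, 0, 0], [0, 0, 0], 0.6]]'

```text
clock: 11.62
eef_pos: [0.496, -0.0747, 0.1195]
tool_rot: [0.772, 0.635, 0.0, 0.0]
ft_force: [0.3, 1.0, 1.0]
grip_width: 0.0515
grasp_force: 0.1
```

drive_tool --increments '[[[2, 0, 0], [0, 0, 0], 0.6], [[0, 0, 0], [0, 0, 0], 0.6]]'

```text
clock: 11.78
eef_pos: [0.4981, -0.0748, 0.1195]
tool_rot: [0.772, 0.635, 0.0, 0.0]
ft_force: [0.1, -0.8, 1.1]
grip_width: 0.051
grasp_force: 0.0
```

drive_tool --increments '[[[2, -1, 0], [0, 0, 0], 0.6], [[0, 0, 0], [0, 0, 0], 0.6]]'

```text
clock: 11.95
eef_pos: [0.5, -0.0758, 0.1195]
tool_rot: [0.772, 0.635, 0.0, 0.0]
ft_force: [-0.2, 0.3, -0.5]
grip_width: 0.051
grasp_force: 0.0
```

drive_tool --increments '[[[2, 0, 0], [0, 0, 0], 0.6], [[0, 0, 0], [0, 0, 0], 0.6]]'

```text
clock: 12.12
eef_pos: [0.5018, -0.0757, 0.1194]
tool_rot: [0.772, 0.635, 0.0, 0.0]
ft_force: [-0.1, 0.1, -0.6]
grip_width: 0.0513
grasp_force: 0.0
```

```bash
python3 - <<'E'
from workcell import *
import cv2,numpy as np
w=camera("wrist")["image"];s=camera("scene")["image"]
s=cv2.resize(s[170:290,240:400],(560,420),interpolation=2)
cv2.imwrite("pics/c3.png",cv2.resize(np.hstack([w,s]),(800,300))[:,:,::-1])
o=get_obs();print(o["ft_force"],o["eef_pos"],o["clock"])
E
```

```text
[-0.45435405 -0.09861411 -0.20199188] [ 0.50152039 -0.07565454  0.11937263] 12.2167
```

View pics/c3.png

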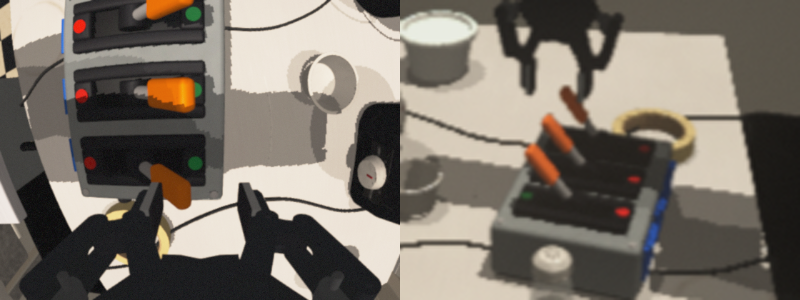

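It has snapped over and looks parallel to the two on toggles. I'll push gently to confirm it is at the on stop.

drive_tool --increments '[[[2, -1, 0], [0, 0, 0], 0.6], [[0, 0, 0], [0, 0, 0], 0.6]]'

```text
clock: 12.38
eef_pos: [0.5036, -0.0768, 0.1193]
tool_rot: [0.772, 0.635, 0.0, 0.0]
ft_force: [-0.3, 0.1, 0.2]
grip_width: 0.0514
grasp_force: 0.1
```

drive_tool --increments '[[[1, 0, 0], [0, 0, 0], 0.6], [[0, 0, 0], [0, 0, 0], 0.6]]'

```text
clock: 12.55
eef_pos: [0.5044, -0.0767, 0.1193]
tool_rot: [0.772, 0.635, -0.0, 0.0]
ft_force: [-0.2, -0.9, 0.6]
grip_width: 0.0513
grasp_force: 0.1
```

drive_tool --increments '[[[1, 0, 0], [0, 0, 0], 0.6], [[0, 0, 0], [0, 0, 0], 0.6]]'

```text
clock: 12.72
eef_pos: [0.5054, -0.0766, 0.1193]
tool_rot: [0.772, 0.635, 0.0, 0.0]
ft_force: [-0.5, 0.3, 0.2]
grip_width: 0.0513
grasp_force: 0.1
```

drive_tool --increments '[[[1, 0, 0], [0, 0, 0], 0.6], [[0, 0, 0], [0, 0, 0], 0.6]]'

```text
clock: 12.88
eef_pos: [0.5063, -0.0766, 0.1193]
tool_rot: [0.772, 0.635, -0.0, -0.0]
ft_force: [-0.4, 0.3, 0.0]
grip_width: 0.0513
grasp_force: 0.2
```

drive_tool --increments '[[[1, 0, 0], [0, 0, 0], 0.6], [[0, 0, 0], [0, 0, 0], 0.6]]'

```text
clock: 13.05
eef_pos: [0.5065, -0.0766, 0.1191]
tool_rot: [0.772, 0.635, -0.001, -0.001]
ft_force: [-2.8, 0.4, 0.9]
grip_width: 0.0513
grasp_force: 1.4
```

drive_tool --increments '[[[1, -1, 0], [0, 0, 0], 0.6], [[0, 0, 0], [0, 0, 0], 0.6]]'

```text
clock: 13.22
eef_pos: [0.5067, -0.0768, 0.119]
tool_rot: [0.772, 0.635, -0.001, -0.002]
ft_force: [-4.2, 2.2, 3.8]
grip_width: 0.0509
grasp_force: 3.0
```

drive_tool --increments '[[[1, 0, 0], [0, 0, 0], 0.6], [[0, 0, 0], [0, 0, 0], 0.6]]'

```text
clock: 13.38
eef_pos: [0.5068, -0.0768, 0.1188]
tool_rot: [0.772, 0.635, -0.001, -0.002]
ft_force: [-6.6, 1.6, 3.9]
grip_width: 0.0514
grasp_force: 4.1
```

On stop felt at about 7 N. Now I back off and lift clear.

drive_tool --increments '[[[-6, 1, 0], [0, 0, 0], 0.6], [[-6, 1, 0], [0, 0, 0], 0.6], [[0, 0, 10], [0, 0, 0], 0.6], [[0, 0, 20], [0, 0, 0], 0.6], [[0, 0, 25], [0, 0, 0], 0.6], [[0, 0, 25], [0, 0, 0], 0.6], [[0, 0, 25], [0, 0, 0], 0.6], [[0, 0, 20], [0, 0, 0], 0.6]]'

```text
clock: 14.05
eef_pos: [0.4983, -0.0759, 0.2476]
tool_rot: [0.772, 0.635, 0.001, 0.002]
ft_force: [0.4, -0.4, -0.6]
grip_width: 0.0509
grasp_force: 0.0
```

drive_tool --increments '[[[-20, 0, 0], [0, 0, 0], 0.6], [[-20, 0, 0], [0, 0, 0], 0.6], [[-20, 0, 0], [0, 0, 0], 0.6], [[0, 0, 0], [0, 0, 0], 0.6], [[0, 0, 0], [0, 0, 0], 0.6]]'

```text
clock: 14.47
eef_pos: [0.4374, -0.0758, 0.2457]
tool_rot: [0.772, 0.635, 0.001, 0.001]
ft_force: [0.6, -0.1, -0.8]
grip_width: 0.0509
grasp_force: 0.0
```

```bash
python3 - <<'E'
from workcell import *
import cv2,numpy as np
w=camera("wrist")["image"];s=camera("scene")["image"]
s=cv2.resize(s[170:290,240:400],(560,420),interpolation=2)
cv2.imwrite("pics/c4.png",cv2.resize(np.hstack([w,s]),(800,300))[:,:,::-1])
o=get_obs();print(o["ft_force"],o["eef_pos"],o["clock"])
E
```

```text
[-0.12772019 -0.19438007 -0.42244794] [ 0.43833399 -0.07580979  0.24518011] 14.5667
```

View pics/c4.png

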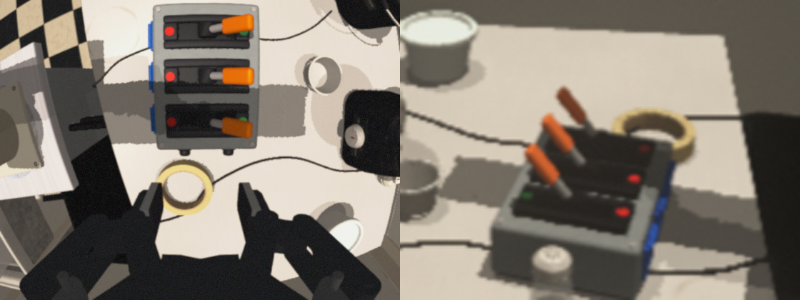

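All three toggles lean the same way towards green, nothing around the box has moved, and the gripper is clear.

```bash
python3 -c "
from workcell import job_done
print(job_done())"
```

```text
the job is handed in; nothing more can be done
None
```

The tripped toggle (the robot's right-hand one) was pushed to its off stop (about 13 N), thrown on to its on stop (about 7 N) and released; the final picture shows all three toggles on and nothing disturbed, and the job was handed in at about 14.6 s with no verdict returned.

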